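# Start the lathe clutch pack: lined disc, then separator

## Task

Start rebuilding the lathe's clutch on the bench: first work the brown-lined clutch disc onto the splined hub and slide it fully down flat on its seat, then lay the steel separator plate flat on top of it with its two outer tabs down in the driver's two slots. Feel the teeth and tabs in gently, never forcing, ramming or dropping a plate, and leave the grease jar, the wooden spindle and the spanner alone.

Things in the scene. Friction and masses are not known exactly. Their poses are not given: they have to be found in the camera images.
- clutch: Clutch unit fixed to the bench, hub upright. Round wooden base 104 mm across, 18 mm high; aluminium flange 94 mm across up to 26 mm; steel column 54 mm across up to the seat at 50 mm. Two driver jaws stand on the flange at +x and -x of this frame; the +y and -y sides are open down to the flange, for fingers. Origin: centre of its underside, on the bench; z up along the hub's axis.
- seat (a point): Centre of the flat annular seat around the foot of the hub, 50 mm above the bench, on the clutch's axis: the clutch disc's underside must come to rest here. Axes as the clutch's.
- spline_top (a point): On the axis, 68 mm above the bench: the top of the hub's 6 square-ended splines (6.5 mm wide, to 17.5 mm from the axis, 60 deg apart, down to the seat). The hub's core, 27 mm across, goes on up to 77 mm, its last 4 mm tapered to 21 mm. The hub turns stiffly (0.35 N m) and stands at a different angle each time, not measured: look, or feel (30 deg either way at most). Axes as the clutch's.
- slot (a point): Middle of the open top of the +x driver jaw's slot, 66 mm above the bench, 41 mm from the axis. Each jaw is an aluminium wall, 37 to 45 mm from the axis and about 28 deg either side of the clutch's x axis, from the flange to this height; its slot, 12 mm wide, lies on the x axis and runs down to the flange. The -x jaw is the mirror image. Axes as the clutch's.
- disc: Clutch disc: ring 5 mm thick with brown lining pads, rim 60 mm across (24 narrow flats, one facing each of its x and y axes), bore 37 mm, 6 square teeth 6.5 mm wide pointing inward to 14.5 mm from its centre, 60 deg apart, one on its x axis. About 90 g. Starts on either of two wooden blanks fixed to the bench, 52 mm across, 22 mm high. Origin: centre of its underside; z up.
- separator: Separator plate: bright steel ring 5 mm thick, rim 66 mm across (24 narrow flats, one facing each of its x and y axes), plain bore 40 mm, two outer tabs 9 mm wide along its +x and -x, reaching 44 mm from its centre. About 100 g. Starts on the other wooden blank, 52 mm across, 22 mm high. Origin: centre of its underside; z up.
- grease: Bystander: grey grease jar with red cap, 54 mm across, 60 mm high, standing loose. Origin: centre of its underside.
- spindle: Bystander: half-turned wooden spindle lying loose, 160 mm long, 26 mm square ends. Origin: under its middle; x along it.
- spanner: Bystander: steel spanner lying loose on the bench, about 160 mm long. Origin: its underside near the middle; x along it.

How it is judged:
By the outcome, as a careful person would: the job done as asked, in the order asked, and still so for the second after the job is handed in, with the robot touching nothing.
It also fails if it takes over 64 s, if anything falls off the work surface, if the arm or the gripper's body presses on something with over 40 N, if the wrist force passes 120 N, or if a joint passes its speed limit or range.

## Robot

A 6-joint arm with a two-finger parallel gripper is mounted at the origin on the work surface. World frame = base frame: x ahead of the robot, y to its left, z up, the work surface at z = 0. Lengths are in m, angles in rad, forces in N, time in s.
With the tool pointing down it reaches from about 0.25 to 0.775 m from the base axis. Payload 4 kg.
Tool frame: the origin (TCP) lies midway between the tips of the shut fingers; the grasp point (between the pads) lies 19 mm behind it (robot.tcp_to_grasp is the distance from the TCP to the grasp point, in m); z points along the fingers, x is the direction in which the jaws open and shut, and the axes are right-handed (so a half turn about z gives the same grasp; the last joint's range is limited). The gripper opens to 94 mm and grips with 3 to 60 N. Pads are 16 mm wide; open, the fingers measure 119 mm over their backs; the gripper's body (75 mm by 177 mm) begins 78 mm behind the grasp point.
Start: joints at [-1.449, 0.087, 1.371, -0, 1.684, -0.103], TCP at [0.123, -0.536, 0.206] pointing down, gripper open.
Joint ranges: [-3.1, 3.1], [-0.76, 2.03], [0.27, 2.55], [-1.08, 4.22], [0.17, 2.65], [-2.57, 2.57]. Speed limits (rad/s): [2.79, 2.79, 3.14, 3.14, 3.14, 3.14].

## Interface

Orientations are given as [roll, pitch, yaw] about the fixed x, y, z axes, in that order (R = Rz(yaw) Ry(pitch) Rx(roll)).
In Python, from bench import get_obs, vision, robot gives the robot as it stands.
- The arm moves only by the tool servo_tool, never from a script. Its argument "targets" is text: rows parted by semicolons, each of 7 numbers parted by spaces: the opening, from 0 (shut) to 1 (fully open), then the shift along the tool's x, y, z as a fraction of full scale, then the turn, a rotation vector about the tool's x, y, z as a fraction of full scale. A call has 1 to 12 rows; each row is the pose to reach, as a shift and turn from the pose commanded when the call began, along the tool's axes at that moment, turning the shorter way round; what a row does not reach only later rows make up. Full scale, the value 1, is 0.25 m for a shift and pi rad for a turn. A row lasts 1/12 s, in which the tool goes at most 41.7 mm and 7.16 degrees, less where a joint would pass 70% of its speed; a pose out of reach is approached as far as the arm can. A call with a number of a shift or a turn outside -1 to 1 is refused whole. A call with a gripper value outside its range is refused whole. The fingers move at their own pace and stop on an object; the grip force is fixed at half the most. Time passes only in rows, so rows that repeat a pose let the fingers close. It gives the time, the measured TCP pose, the force and the opening at its end, in the units of the state.
- get_obs(): the state, without advancing time (a new reading comes with each control period).
- vision.snapshot(name): name is "scene" or "top" or "wrist"; returns a dict with "image" (420x560x3 uint8, red, green, blue), "mtx" (3x3 intrinsics, pixels), "world_from_camera" (4x4, takes a point from camera to world coordinates); the wrist camera has in their place "T_tool_cam" (4x4, takes a point from camera to tool coordinates, whose origin is the TCP and whose axes are the tool frame's). Camera axes: x right, y down, z forward; pixel columns grow to the right and rows downward; lengths in m; the calibration is good to about 2 mm. A picture is of the moment at which its call begins: read the wrist's pose just before it. There is no depth.
- robot.close_job(): hands the job in, once; it reports no verdict.
The state is a dict: "time": time; "joint_positions": joint angles; "qvel": joint speeds; "joint_torque": joint torques, N m; "tool_pos": TCP position; "ee_rot": TCP orientation; "wrist_force": force on the tool from outside, world axes, zero at the start; "wrist_torque": the same for the moment, N m; "width": finger opening in m.
Only numpy, scipy, OpenCV 4.12 (cv2) and the standard library are available. Lean on these libraries where they do the work, as an engineer would, in place of code of your own. Each camera call takes 0.05 s, during which the arm holds its last target.

## Working session

There is one attempt and no reset: what is moved stays moved. The work goes in short steps, Python scripts to look and compute and a tool call to move; the robot and the scene stay as the last step left them, time stands still between calls to the robot, and variables do not carry over. Pictures are saved under pics/ and viewed, and the job is handed in when it is done.

Besides the shell and the picture viewer there is one more tool, called after "Call:" in YAML: its name, and indented under it one key for each argument. servo_tool: Moves the arm, as the interface text tells. Its arguments: {"type":"object","properties":{"targets":{"type":"string"}},"required":["targets"]}

```bash
ls; mkdir -p pics; python3 - <<'E'
from bench import get_obs, vision, robot
import cv2,numpy as np
o=get_obs();print(o)
for n in("scene","top","wrist"):
    s=vision.snapshot(n);cv2.imwrite(f"pics/{n}0.png",s["image"][:,:,::-1])
    np.savez(f"pics/{n}0.npz",**s)
    print(n,s["mtx"].tolist(),np.round(s.get("world_from_camera",s.get("T_tool_cam")),4).tolist())
print(robot.tcp_to_grasp)
E
```

```text
pics
{'time': 0.0, 'joint_positions': array([-1.44913390e+00,  8.79416330e-02,  1.37223640e+00, -7.93462941e-06,
        1.68359082e+00, -1.03076643e-01]), 'qvel': array([-7.11237093e-04,  1.01605232e-03,  7.66624848e-06, -4.76736440e-04,
        6.39054503e-04, -2.29369018e-04]), 'joint_torque': array([-1.39872256e-03, -3.40186143e+01, -3.02427685e+01,  7.17724487e-02,
        3.32691742e-02, -1.85771105e-04]), 'tool_pos': array([ 0.12250758, -0.53562504,  0.20432054]), 'ee_rot': array([-3.14137658e+00,  2.16545839e-03, -1.34605791e+00]), 'wrist_force': array([-0.42974967, -0.5929504 ,  0.21908817]), 'wrist_torque': array([0.01643292, 0.05000182, 0.02548236]), 'width': 0.09390777813576152}
scene [[414.6844487794621, 0.0, 275.9509856627721], [0.0, 414.6844487794621, 207.040271799753], [0.0, 0.0, 1.0]] [[0.2422, 0.648, -0.7221, 1.0914], [0.9702, -0.1585, 0.1832, -0.1155], [0.0043, -0.7449, -0.6671, 0.5614], [0.0, 0.0, 0.0, 1.0]]
top [[402.8918160730367, 0.0, 272.9364337129524], [0.0, 402.8918160730367, 204.11798941029028], [0.0, 0.0, 1.0]] [[-0.0091, -0.9865, 0.1633, 0.4309], [-0.9999, 0.0075, -0.0103, 0.0217], [0.009, -0.1634, -0.9865, 0.8536], [0.0, 0.0, 0.0, 1.0]]
wrist [[311.14480494188325, 0.0, 274.6516001348433], [0.0, 311.14480494188325, 210.8619168992183], [0.0, 0.0, 1.0]] [[1.0, 0.0002, 0.0, -0.0002], [-0.0002, 0.9637, 0.2671, -0.0773], [0.0001, -0.2671, 0.9637, -0.1791], [0.0, 0.0, 0.0, 1.0]]
0.0188
```

View pics/scene0.png

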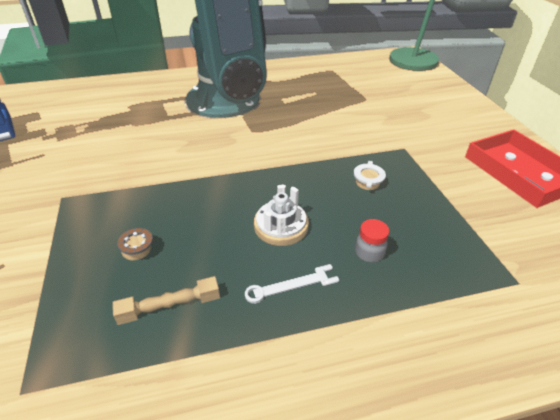

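View pics/top0.png

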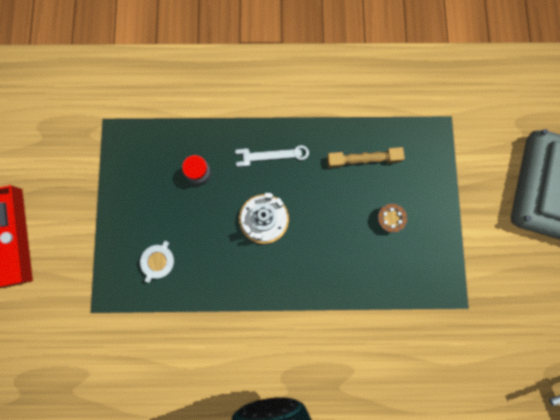

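View pics/wrist0.png

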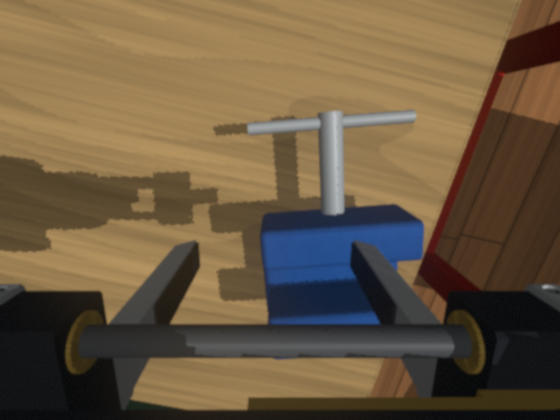

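The top view shows the disc on its blank at about (392,218), the separator at (157,262) with tabs toward the upper right and lower left, and the clutch at (264,218). The jar, spanner and spindle lie above them, at larger x. Next I'll measure coarse positions by casting rays.

```bash
cat > h.py <<'E'
import numpy as np,cv2
from scipy.spatial.transform import Rotation as R
from bench import get_obs, vision, robot
def tool():
    o=get_obs(); T=np.eye(4);T[:3,:3]=R.from_euler('xyz',o["ee_rot"]).as_matrix();T[:3,3]=o["tool_pos"];return T,o
def snap(name,save):
    T,o=tool(); s=vision.snapshot(name)
    M=s["world_from_camera"] if name!="wrist" else T@s["T_tool_cam"]
    cv2.imwrite(f"pics/{save}.png",s["image"][:,:,::-1]); np.savez(f"pics/{save}.npz",image=s["image"],K=s["mtx"],M=M,T=T)
    return s["image"],s["mtx"],M
def load(save):
    d=np.load(f"pics/{save}.npz");return d["image"],d["mtx"] if "mtx" in d else d["K"],d["M"] if "M" in d else d["world_from_camera"]
def ray(px,K,M,z):
    px=np.atleast_2d(px).astype(float); d=np.c_[px,np.ones(len(px))]@np.linalg.inv(K).T@M[:3,:3].T
    c=M[:3,3]; return c+d*((z-c[2])/d[:,2])[:,None]
def proj(p,K,M):
    p=np.atleast_2d(p);q=(p-M[:3,3])@M[:3,:3]@K.T;return q[:,:2]/q[:,2:]
E
python3 - <<'E'
from h import *
im,K,M=load("top0")
for n,p,z in(("disc",(392.5,217.5),.027),("sep",(157,262),.027),("septabA",(166,245),.027),("septabB",(148,280),.027),("clutchflange",(264,218),.024),("jar",(195,167),.06),("hubtop",(263,215),.077)):
    print(n,ray(p,K,M,z).round(4))
big=cv2.resize(im[170:300,120:420,::-1],None,fx=2.6,fy=2.6,interpolation=cv2.INTER_CUBIC)
cv2.imwrite("pics/topcrop.png",big)
E
```

```text
disc [[ 0.5377 -0.2347  0.027 ]]
sep [[0.4506 0.249  0.027 ]]
septabA [[0.4848 0.232  0.027 ]]
septabB [[0.4149 0.2657 0.027 ]]
clutchflange [[0.5392 0.0318 0.024 ]]
jar [[0.6396 0.1704 0.06  ]]
hubtop [[0.5381 0.0331 0.077 ]]
```

View pics/topcrop.png

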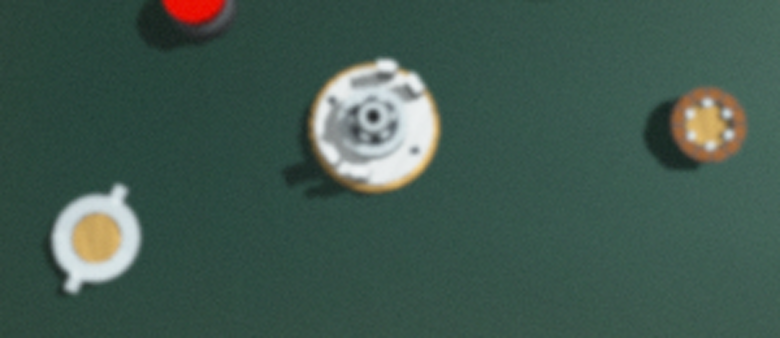

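Call:
servo_tool:
  targets: "1 0 0 -0.2 0 0 0; 1 0 0 -0.4 0 0 0; 1 -0.05 -0.1 -0.5 0 0 -0.04; 1 -0.1 -0.25 -0.5 0 0 -0.08; 1 -0.17 -0.4 -0.5 0 0 -0.12; 1 -0.24 -0.55 -0.5 0 0 -0.16; 1 -0.3 -0.7 -0.4 0 0 -0.2; 1 -0.35 -0.82 -0.3 0 0 -0.24; 1 -0.4 -0.94 -0.2 0 0 -0.28; 1 -0.4 -0.94 -0.1 0 0 -0.32; 1 -0.4 -0.94 -0.1 0 0 -0.36; 1 -0.4 -0.94 -0.1 0 0 -0.39"

```text
time: 1.15
tool_pos: [0.3293, -0.3841, 0.227]
ee_rot: [-3.137, 0.004, -0.113]
wrist_force: [-0.0, -0.4, -0.1]
width: 0.0943
```

Call:
servo_tool:
  targets: "1 0.1 -0.09 0.04 0 0 -0.035; 1 0.22 -0.2 0.1 0 0 -0.07; 1 0.34 -0.31 0.16 0 0 -0.11; 1 0.46 -0.41 0.22 0 0 -0.145; 1 0.57 -0.51 0.28 0 0 -0.18; 1 0.66 -0.6 0.32 0 0 -0.215; 1 0.72 -0.65 0.34 0 0 -0.25; 1 0.76 -0.686 0.35 0 0 -0.29; 1 0.76 -0.686 0.35 0 0 -0.32; 1 0.76 -0.686 0.35 0 0 -0.35; 1 0.76 -0.686 0.35 0 0 -0.38; 1 0.76 -0.686 0.35 0 0 -0.38"

```text
time: 2.15
tool_pos: [0.5386, -0.2386, 0.1423]
ee_rot: [-3.14, 0.0, 1.075]
wrist_force: [0.3, -0.4, 0.3]
width: 0.0938
```

```bash
python3 - <<'E'
from h import *
im,K,M=snap("wrist","w1")
T,o=tool();print(o["tool_pos"],o["ee_rot"],o["time"])
print(proj([[.5377,-.2347,.027]],K,M))
E
```

```text
[ 0.53852565 -0.23873699  0.14247032] [-3.14070296e+00  3.19699734e-05  1.07126285e+00] 2.2
[[277.87625    205.00638455]]
```

View pics/w1.png

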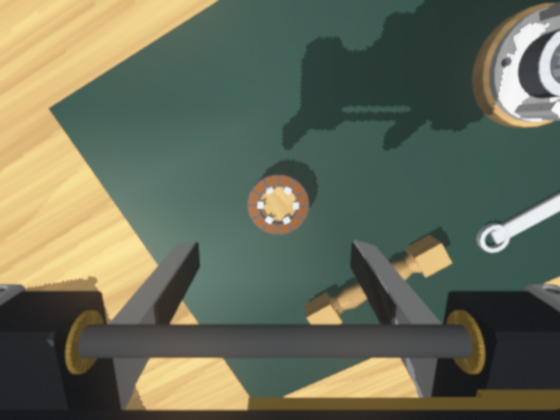

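The disc is at (278,205) with six white teeth around it. The spindle's near end is at (323,310), so I need to check clearance there.

```bash
cat >> h.py <<'E'
def ringfit(mask,K,M,z,c0,rmax):
    # world points of mask contour at height z near c0
    ys,xs=np.nonzero(mask); p=ray(np.c_[xs,ys],K,M,z); 
    return p[np.hypot(*(p[:,:2]-c0).T)<rmax],
E
python3 - <<'E'
from h import *
im,K,M=load("w1")
hsv=cv2.cvtColor(im,cv2.COLOR_RGB2HSV)
print(im[205,250:308:3].tolist())
c0=np.array([.5377,-.2347])
green=(im[...,1].astype(int)>im[...,0]+3)|(im.max(2)<40)
# disc: reddish brown lining
H,S,V=cv2.split(hsv)
brown=((H<13)&(S>90)&(V>60)).astype(np.uint8)
teeth=((S<60)&(V>170)).astype(np.uint8)
win=np.zeros_like(brown);cv2.circle(win,(278,205),40,1,-1)
b=brown*win; t=teeth*win
cn,_=cv2.findContours(b,cv2.RETR_EXTERNAL,cv2.CHAIN_APPROX_NONE)
c=max(cn,key=cv2.contourArea); P=ray(c[:,0],K,M,.027)
(cx,cy),r=cv2.minEnclosingCircle(c);print("px",cx,cy,r)
A=np.c_[2*P[:,:2],np.ones(len(P))];s=np.linalg.lstsq(A,(P[:,:2]**2).sum(1),rcond=None)[0]
ctr=s[:2];print("centre",ctr,"r",np.sqrt(s[2]+ctr@ctr))
n,lab,st,ce=cv2.connectedComponentsWithStats(t)
for i in range(1,n):
    q=ray(ce[i],K,M,.027)[0,:2]-ctr; print(st[i,4],ce[i].round(1),np.hypot(*q).round(4),np.degrees(np.arctan2(q[1],q[0])).round(1))
cv2.imwrite("pics/w1c.png",cv2.resize(im[155:255,228:328,::-1],None,fx=6,fy=6,interpolation=cv2.INTER_NEAREST))
for p,z in(((306,310),.026),((308,296),.026),((330,290),.026)):print(ray(p,K,M,z).round(3))
E
```

```text
[[139, 119, 109], [145, 119, 104], [159, 141, 132], [237, 240, 242], [234, 236, 235], [220, 186, 129], [227, 193, 130], [232, 198, 134], [233, 202, 136], [231, 197, 133], [227, 193, 131], [225, 189, 127], [228, 194, 130], [230, 195, 132], [222, 203, 173], [234, 238, 240], [202, 202, 204], [140, 110, 96], [132, 108, 96], [125, 109, 102]]
px 271.3333435058594 180.0 6.411885738372803
centre [ 0.51355268 -0.2284196 ] r 0.005075088319842429
45 [269.3 190. ] 0.0096 -42.4
56 [286.9 190. ] 0.0174 29.1
52 [260.  204.6] 0.0265 -54.1
52 [295.4 205.3] 0.0337 14.8
52 [268.8 219.6] 0.0392 -32.8
49 [286.  220.1] 0.042 -8.9
[[ 0.655 -0.263  0.026]]
[[ 0.641 -0.254  0.026]]
[[ 0.646 -0.23   0.026]]
```

View pics/w1c.png

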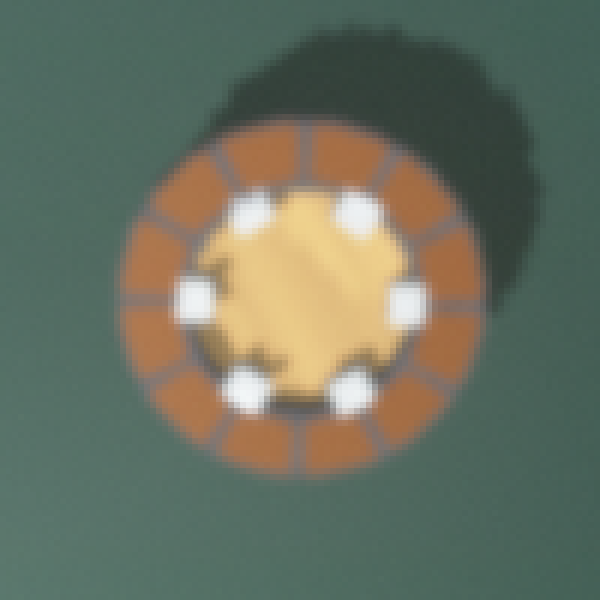

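```bash
python3 - <<'E'
from h import *
im,K,M=load("w1"); d=np.load("pics/w1.npz");T=d["T"]
hsv=cv2.cvtColor(im,cv2.COLOR_RGB2HSV);H,S,V=cv2.split(hsv)
win=np.zeros_like(H);cv2.circle(win,(278,205),40,1,-1)
t=((S<60)&(V>170)).astype(np.uint8)*win
n,lab,st,ce=cv2.connectedComponentsWithStats(t)
P=ray(ce[1:],K,M,.027)[:,:2];c=P.mean(0);q=P-c
a=np.degrees(np.arctan2(q[:,1],q[:,0]));print("centre",c,np.hypot(*q.T).round(4),a.round(1),np.degrees(np.angle(np.exp(6j*np.radians(a)).mean()))/6)
b=((S>70)).astype(np.uint8)*0
g=(im[...,0].astype(int)>im[...,1]-5).astype(np.uint8)*win
cn,_=cv2.findContours(g,cv2.RETR_EXTERNAL,cv2.CHAIN_APPROX_NONE);cc=max(cn,key=cv2.contourArea)
B=ray(cc[:,0],K,M,.027)[:,:2];A=np.c_[2*B,np.ones(len(B))];s=np.linalg.lstsq(A,(B**2).sum(1),rcond=None)[0]
print("rim centre",s[:2],"r",np.sqrt(s[2]+s[:2]@s[:2]))
print("tool yaw",np.degrees(np.arctan2(T[1,0],T[0,0])))
# clutch seen
f=np.linalg.inv(T)@np.r_[c,.0243,1];print("tool-frame of disc centre",f)
E
```

```text
centre [ 0.5377014  -0.23485886] [0.017  0.0174 0.0173 0.0172 0.0172 0.0173] [-179.8  121.  -119.9   60.7  -59.1   -0.2] 0.45228346083814186
rim centre [ 0.53743402 -0.23447506] r 0.030068123329636653
tool yaw 61.5898428246541
tool-frame of disc centre [ 0.00293216 -0.00243065  0.11802283  1.        ]
```

Disc centre is (0.5376, -0.2347), with a tooth axis at 60.5° (radius 30.07 mm, teeth at about 17.2 mm, both consistent). Before gripping I'll look at the hub.

Call:
servo_tool:
  targets: "1 0.06 -0.03 -0.05 0 0 0; 1 0.18 -0.1 -0.1 0 0 0; 1 0.32 -0.17 -0.16 0 0 0; 1 0.46 -0.25 -0.16 0 0 0; 1 0.6 -0.33 -0.16 0 0 0; 1 0.74 -0.4 -0.16 0 0 0; 1 0.85 -0.46 -0.16 0 0 0; 1 0.92 -0.5 -0.16 0 0 0; 1 0.95 -0.51 -0.16 0 0 0; 1 0.95 -0.51 -0.16 0 0 0; 1 0.95 -0.51 -0.16 0 0 0"

```text
time: 3.12
tool_pos: [0.5401, 0.0299, 0.1828]
ee_rot: [3.141, 0.001, 1.072]
wrist_force: [0.4, -1.1, -0.5]
width: 0.0936
```

```bash
python3 - <<'E'
from h import *
im,K,M=snap("wrist","w2")
T,o=tool();print(o["tool_pos"],o["ee_rot"],o["time"])
p=proj([[.539,.032,.07]],K,M)[0];print(p)
x,y=p.astype(int)
cv2.imwrite("pics/w2c.png",cv2.resize(im[max(0,y-75):y+75,x-100:x+100,::-1],None,fx=4,fy=4,interpolation=cv2.INTER_NEAREST))
E
```

```text
[0.54014047 0.02936635 0.18281714] [3.14134522e+00 9.49384358e-04 1.07115214e+00] 3.1667
[276.19081334 206.12208551]
```

View pics/w2c.png

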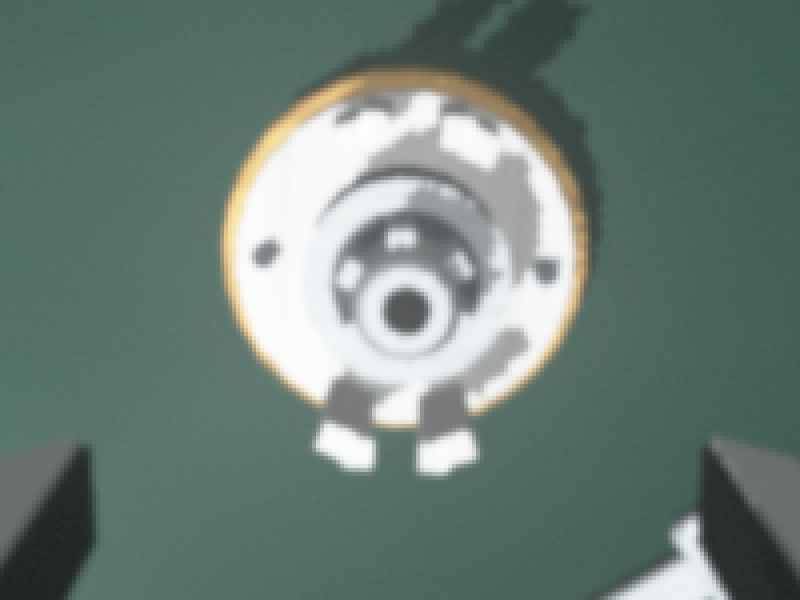

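The clutch crop shows the hub core at crop (407,310), three spline tops at (350,275), (400,238) and (462,263), and jaw tops near (345,448), (448,450), (370,125) and (470,140).

```bash
python3 - <<'E'
from h import *
im,K,M=load("w2"); T=np.load("pics/w2.npz")["T"]
hsv=cv2.cvtColor(im,cv2.COLOR_RGB2HSV);H,S,V=cv2.split(hsv)
def circ(B):
    A=np.c_[2*B,np.ones(len(B))];s=np.linalg.lstsq(A,(B**2).sum(1),rcond=None)[0];return s[:2],np.sqrt(s[2]+s[:2]@s[:2])
# base/flange silhouette: not-green
ng=((im[...,0].astype(int)>im[...,1]-8)&(V>120)).astype(np.uint8)
win=np.zeros_like(H);cv2.circle(win,(277,192),60,1,-1)
# tan wood: radius 52 outline, z=.018
cn,_=cv2.findContours(ng*win,cv2.RETR_EXTERNAL,cv2.CHAIN_APPROX_NONE);c=max(cn,key=cv2.contourArea)[:,0]
sel=c[(c[:,1]<225)]
print("base",circ(ray(sel,K,M,.018)[:,:2]))
# hub hole dark at z=.077
def sub(cx,cy): return np.array([176+cx/4,131+cy/4])
hole=ray(sub(407,310),K,M,.077)[0];print("hole",hole)
core=ray(np.array([sub(407,268),sub(355,310),sub(460,310),sub(407,352)]),K,M,.074);print(core.round(4))
n,lab,st,ce=cv2.connectedComponentsWithStats(((V>215)&(S<40)).astype(np.uint8)*win)
for i in range(1,n):
    print(st[i],ce[i].round(1), ((ce[i]-[176,131])*4).round(0))
for p in((400,238),(350,275),(462,263)):
    q=ray(sub(*p),K,M,.068)[0]
    for c in (hole[:2],):
        d=q[:2]-c;print(p,q[:2].round(4),np.hypot(*d).round(4),np.degrees(np.arctan2(d[1],d[0])).round(1))
for k in((345,448),(448,450),(370,125),(470,140)):print("jaw",ray(sub(*k),K,M,.066)[0].round(4))
cv2.imwrite("pics/w2d.png",cv2.resize(im[168:222,245:309,::-1],None,fx=11,fy=11,interpolation=cv2.INTER_CUBIC))
E
```

```text
base (array([0.53952801, 0.03221012]), np.float64(0.05162364736509551))
hole [0.54014684 0.03303398 0.077     ]
[[0.5318 0.0376 0.074 ]
 [0.5349 0.0217 0.074 ]
 [0.5469 0.0438 0.074 ]
 [0.5501 0.0277 0.074 ]]
[ 235  155   85   82 3134] [271.2 196.4] [381. 261.]
[273 189   6   3  17] [275.6 190.1] [399. 236.]
[261 197   5   6  23] [263.  199.3] [348. 273.]
[292 198   1   1   1] [292. 198.] [464. 268.]
[255 237  14  11 102] [261.9 242.2] [344. 445.]
[281 239  14  10  96] [287.2 243.7] [445. 451.]
(400, 238) [0.5257 0.039 ] 0.0156 157.5
(350, 275) [0.528 0.024] 0.0152 -143.4
(462, 263) [0.5383 0.0492] 0.0163 96.5
jaw [0.5671 0.0006 0.066 ]
jaw [0.5801 0.0234 0.066 ]
jaw [0.4988 0.0456 0.066 ]
jaw [0.5132 0.0647 0.066 ]
```

View pics/w2d.png

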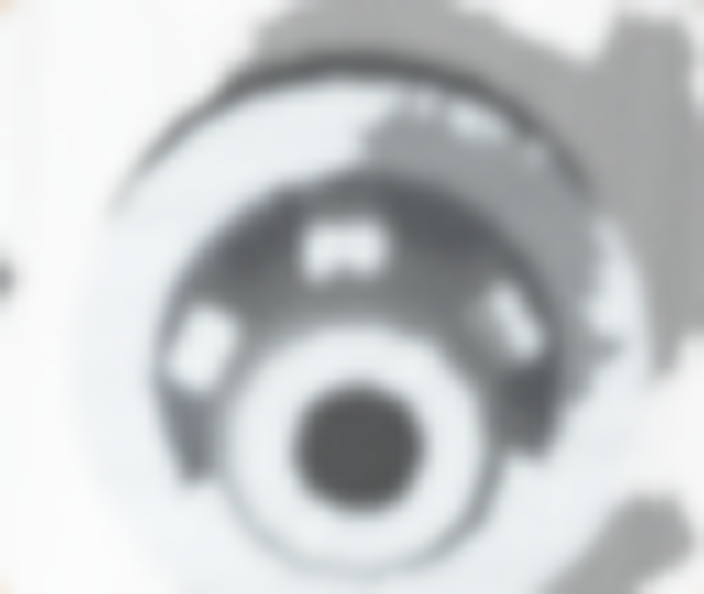

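Call:
servo_tool:
  targets: "1 -0.06 0.03 0 0 0 0.002; 1 -0.18 0.1 0 0 0 0.005; 1 -0.32 0.17 0 0 0 0.005; 1 -0.46 0.25 0.04 0 0 0.005; 1 -0.6 0.32 0.12 0 0 0.005; 1 -0.73 0.39 0.2 0 0 0.005; 1 -0.84 0.45 0.28 0 0 0.005; 1 -0.9 0.48 0.33 0 0 0.005; 1 -0.932 0.498 0.33 0 0 0.005; 1 -0.932 0.498 0.33 0 0 0.005; 1 -0.932 0.498 0.33 0 0 0.005; 1 -0.932 0.498 0.33 0 0 0.005"

```text
time: 4.17
tool_pos: [0.539, -0.2334, 0.1022]
ee_rot: [3.139, -0.0, 1.058]
wrist_force: [-0.0, 1.2, -0.6]
width: 0.094
```

```bash
cat >> h.py <<'E'
def go(x,y,z,yawdeg):
    """fractions to reach target from the current measured pose (tool down)"""
    T,o=tool(); d=T[:3,:3].T@(np.array([x,y,z])-T[:3,3])
    yaw=np.degrees(np.arctan2(T[1,0],T[0,0])); dy=(yawdeg-yaw+180)%360-180
    print("t",round(o["time"],2),"pos",o["tool_pos"].round(4),"yaw",yaw.round(2),"F",o["wrist_force"].round(2),"Tq",o["wrist_torque"].round(3),"w",round(o["width"],4),"| shift frac",(d/.25).round(4),"turn z frac",round(-dy/180,4))
E
python3 -c "
from h import *
print(get_obs()['ee_rot'],get_obs()['joint_positions'].round(3));go(.5376,-.2347,.006,60.45)"
```

```text
[ 3.13891152e+00 -4.60042848e-04  1.05753111e+00] [-0.505  0.209  1.439  0.     1.491 -1.563]
t 4.17 pos [ 0.539  -0.2334  0.1022] yaw 60.59 F [-0.04  1.21 -0.63] Tq [-0.029 -0.11  -0.046] w 0.094 | shift frac [-0.0076 -0.0033  0.385 ] turn z frac 0.0008
```

Call:
servo_tool:
  targets: "1 -0.006 -0.003 0.06 0 0 0; 1 -0.008 -0.003 0.14 0 0 0; 1 -0.008 -0.003 0.22 0 0 0; 1 -0.008 -0.003 0.3 0 0 0; 1 -0.008 -0.003 0.35 0 0 0; 1 -0.008 -0.003 0.38 0 0 0; 1 -0.008 -0.003 0.385 0 0 0; 1 -0.008 -0.003 0.385 0 0 0"

```text
time: 4.83
tool_pos: [0.5371, -0.2346, 0.0048]
ee_rot: [3.141, 0.0, 1.058]
wrist_force: [-0.3, 0.0, -0.1]
width: 0.094
```

```bash
python3 -c "
from h import *
go(.5376,-.2347,.006,60.45)
snap('wrist','w3')"
```

```text
t 4.83 pos [ 0.5371 -0.2346  0.0048] yaw 60.62 F [-0.31  0.02 -0.13] Tq [-0.032 -0.168 -0.019] w 0.094 | shift frac [ 0.0008  0.002  -0.0047] turn z frac 0.001
```

View pics/w3.png

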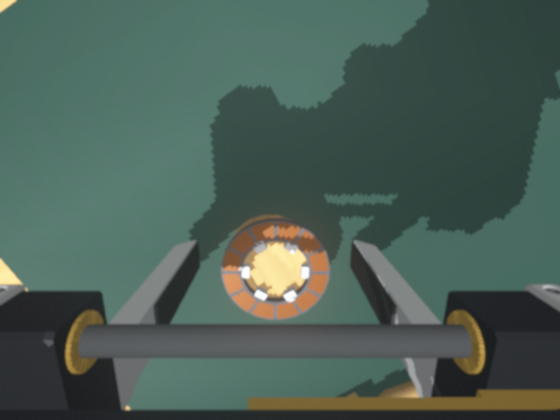

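The disc is centred between the fingers, at about (276,270). Closing on it.

Call:
servo_tool:
  targets: "0.8 0 0 0 0 0 0; 0.7 0 0 0 0 0 0; 0.6 0 0 0 0 0 0; 0.5 0 0 0 0 0 0; 0.4 0 0 0 0 0 0; 0.3 0 0 0 0 0 0; 0.3 0 0 0 0 0 0"

```text
time: 5.47
tool_pos: [0.5367, -0.235, 0.0044]
ee_rot: [3.141, -0.0, 1.057]
wrist_force: [-0.7, 0.9, 0.4]
width: 0.0591
```

Call:
servo_tool:
  targets: "0.3 0 0 -0.01 0 0 0; 0.3 0 0 -0.04 0 0 0; 0.3 0 0 -0.08 0 0 0; 0.3 0 0 -0.12 0 0 0; 0.3 0 0 -0.16 0 0 0; 0.3 0 0 -0.16 0 0 0"

```text
time: 5.97
tool_pos: [0.5385, -0.2361, 0.0481]
ee_rot: [3.135, 0.0, 1.057]
wrist_force: [0.7, 1.0, -0.7]
width: 0.0588
```

```bash
python3 -c "
from h import *
go(.5376,-.2347,.006,60.45)
snap('wrist','w4')"
```

```text
t 5.97 pos [ 0.5385 -0.2361  0.0481] yaw 60.58 F [ 0.68  0.99 -0.65] Tq [ 0.025 -0.159  0.043] w 0.0588 | shift frac [ 0.0029 -0.007   0.1683] turn z frac 0.0007
```

View pics/w4.png

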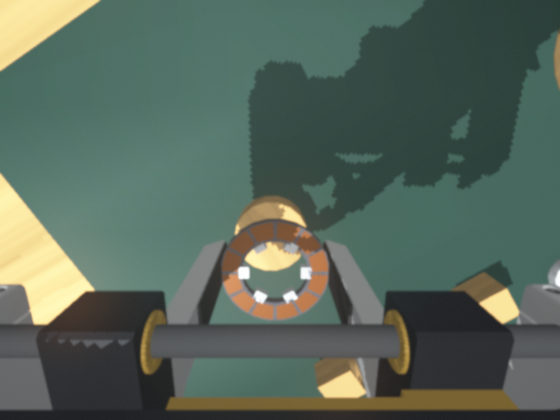

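```bash
cat >> h.py <<'E'
def held(name,top=-0.0224,sat=60,val=170):
    d=np.load(f"pics/{name}.npz");im,K=d["image"],d["K"];M=np.linalg.inv(d["T"])@d["M"]
    hsv=cv2.cvtColor(im,cv2.COLOR_RGB2HSV);H,S,V=cv2.split(hsv)
    win=np.zeros_like(H);cv2.circle(win,(275,271),42,1,-1)
    t=((S<sat)&(V>val)).astype(np.uint8)*win
    n,lab,st,ce=cv2.connectedComponentsWithStats(t)
    ce=ce[1:][st[1:,4]>15];P=ray(ce,K,M,top)[:,:2];c=P.mean(0);q=P-c
    a=np.degrees(np.arctan2(q[:,1],q[:,0]));print(st[1:,4],ce.round(1).tolist())
    print("tool frame centre",c.round(4),"r",np.hypot(*q.T).round(4),"ang",a.round(1),"mod60",round(np.degrees(np.angle(np.exp(6j*np.radians(a)).mean()))/6,2))
E
python3 -c "
from h import *
held('w4');im=load('w4')[0];cv2.imwrite('pics/w4c.png',cv2.resize(im[210:330,205:345,::-1],None,fx=5,fy=5))"
```

```text
[ 58  75 151 139   1 135 122] [[259.7, 249.1], [290.5, 248.7], [243.3, 272.6], [305.5, 272.6], [259.4, 296.7], [289.8, 296.5]]
tool frame centre [0.     0.0012] r [0.0164 0.0168 0.0174 0.017  0.017  0.0169] ang [-119.7  -59.4 -179.2   -1.   120.5   59.5] mod60 0.13
```

View pics/w4c.png

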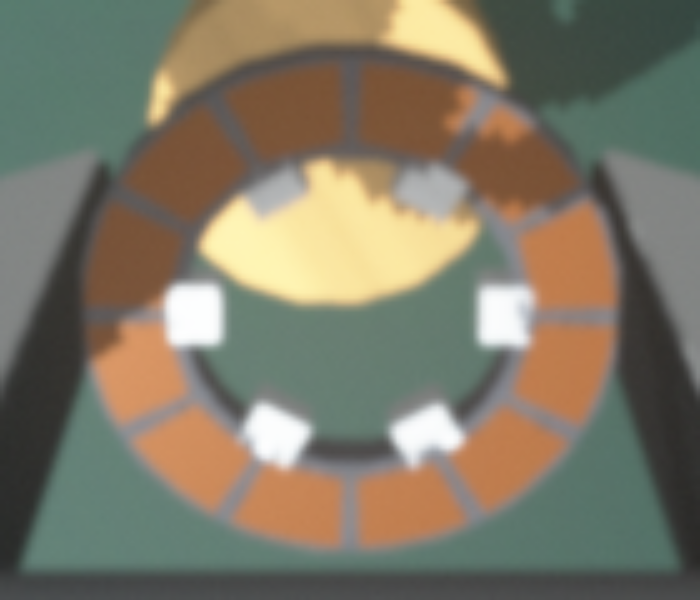

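Call:
servo_tool:
  targets: "0.3 0.02 -0.01 -0.08 0 0 0; 0.3 0.09 -0.05 -0.16 0 0 0; 0.3 0.19 -0.11 -0.21 0 0 -0.01; 0.3 0.31 -0.17 -0.22 0 0 -0.02; 0.3 0.43 -0.24 -0.22 0 0 -0.03; 0.3 0.55 -0.31 -0.22 0 0 -0.035; 0.3 0.67 -0.37 -0.22 0 0 -0.035; 0.3 0.78 -0.44 -0.22 0 0 -0.035; 0.3 0.87 -0.49 -0.22 0 0 -0.035; 0.3 0.92 -0.515 -0.2 0 0 -0.035; 0.3 0.94 -0.526 -0.19 0 0 -0.035; 0.3 0.94 -0.526 -0.19 0 0 -0.035"

```text
time: 7.02
tool_pos: [0.5366, 0.0355, 0.0906]
ee_rot: [-3.14, 0.001, 1.169]
wrist_force: [-0.9, -0.3, -1.1]
width: 0.059
```

Call:
servo_tool:
  targets: "0.3 0 0 0 0 0 0; 0.3 0 0 0 0 0 0"

```text
time: 7.18
tool_pos: [0.5375, 0.0332, 0.0916]
ee_rot: [3.142, 0.001, 1.166]
wrist_force: [0.1, 0.4, -0.7]
width: 0.0591
```

```bash
python3 -c "
from h import *
go(.5393,.0331,.093,66.9)
im,K,M=snap('wrist','w5')
go(.5393,.0331,.093,66.9)
print(proj([[.54,.0328,.077],[.54,.0328,.068]],K,M))
cv2.imwrite('pics/w5c.png',cv2.resize(im[170:330,185:365,::-1],None,fx=4,fy=3.75))"
```

```text
t 7.18 pos [0.5375 0.0332 0.0916] yaw 66.81 F [ 0.05  0.37 -0.69] Tq [ 0.011 -0.181  0.03 ] w 0.0591 | shift frac [ 0.0024  0.007  -0.0055] turn z frac -0.0005
t 7.23 pos [0.5376 0.0331 0.0918] yaw 66.79 F [ 0.02  0.98 -1.33] Tq [ 0.028 -0.12   0.025] w 0.0591 | shift frac [ 0.0027  0.0063 -0.0048] turn z frac -0.0006
[[275.54029973 249.48816452]
 [275.52172923 244.51328149]]
```

View pics/w5c.png

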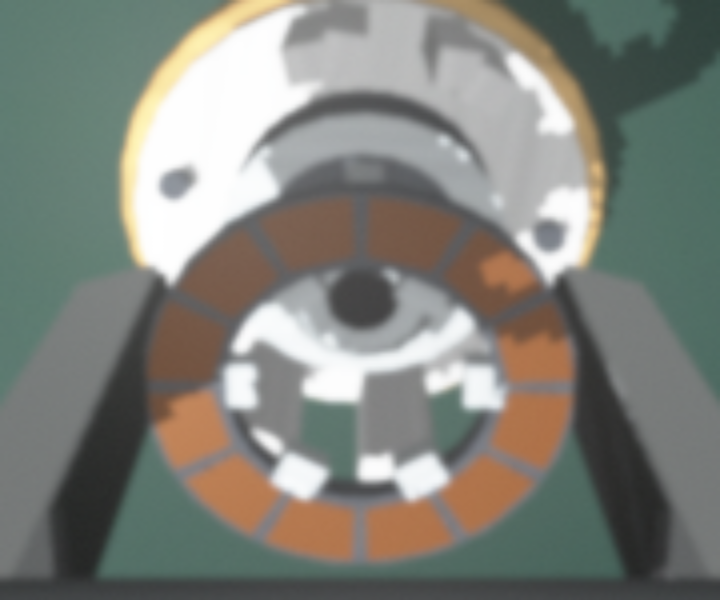

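The hub's bore shows at about px (275.5,249), right where predicted. A spline stands centred behind the disc, on tool -y, so the tooth and gap phases match. Lowering to just above the core.

Call:
servo_tool:
  targets: "0.3 0.002 0.005 0.02 0 0 0; 0.3 0.003 0.006 0.05 0 0 0; 0.3 0.003 0.006 0.08 0 0 0; 0.3 0.003 0.006 0.1 0 0 0; 0.3 0.003 0.006 0.11 0 0 0; 0.3 0.003 0.006 0.115 0 0 0; 0.3 0.003 0.006 0.115 0 0 0"

```text
time: 7.82
tool_pos: [0.5388, 0.0345, 0.0624]
ee_rot: [-3.141, 0.0, 1.167]
wrist_force: [0.6, 0.0, -1.0]
width: 0.059
```

```bash
python3 -c "
from h import *
im,K,M=snap('wrist','w6')
go(.5393,.0331,.060,66.9)
held('w6')
print(proj([[.54,.0328,.077],[.54,.0328,.068]],K,M))
cv2.imwrite('pics/w6c.png',cv2.resize(im[170:330,185:365,::-1],None,fx=4,fy=3.75))"
```

```text
t 7.87 pos [0.5391 0.0345 0.0628] yaw 66.88 F [-0.17  0.49 -0.91] Tq [ 0.024 -0.189  0.012] w 0.0594 | shift frac [-0.0047  0.0029  0.0113] turn z frac -0.0001
[  44   58 1391   21  124] [[259.7, 249.3], [292.7, 249.9], [276.0, 276.4], [244.9, 261.6], [259.1, 296.6]]
tool frame centre [-0.0045 -0.0024] r [0.0111 0.0175 0.0077 0.0122 0.0187] ang [-108.7  -35.3   47.  -164.4  103.2] mod60 22.75
[[272.73552248 267.76668679]
 [272.83925068 261.21091811]]
```

View pics/w6c.png

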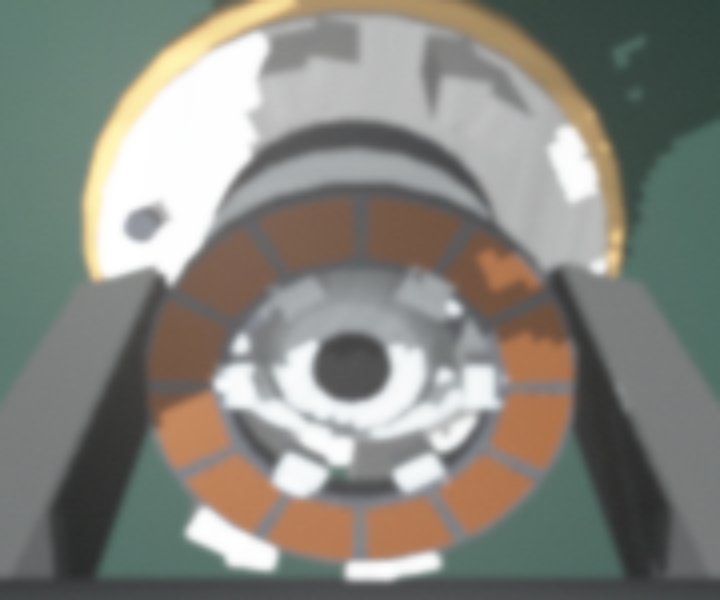

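```bash
python3 -c "
from h import *
d=np.load('pics/w6.npz');K=d['K'];M=np.linalg.inv(d['T'])@d['M']
print(ray((273,267.9),K,M,-(.077-d['T'][2,3])))
for z in(-.0224,-.021,-.024):print(ray((275.4,272.6),K,M,z))
"
```

```text
[[-0.00091273  0.00181967 -0.01462355]]
[[ 0.0004584   0.00090078 -0.0224    ]]
[[ 0.00046142  0.00160184 -0.021     ]]
[[ 4.54949412e-04  9.95686383e-05 -2.40000000e-02]]
```

Call:
servo_tool:
  targets: "0.3 -0.0055 0.003 0 0 0 0; 0.3 -0.0055 0.003 0 0 0 0; 0.3 -0.0055 0.003 0.006 0 0 0; 0.3 -0.0055 0.003 0.012 0 0 0; 0.3 -0.0055 0.003 0.018 0 0 0; 0.3 -0.0055 0.003 0.018 0 0 0; 0.3 -0.0055 0.003 0.018 0 0 0"

```text
time: 8.45
tool_pos: [0.5391, 0.0329, 0.0583]
ee_rot: [-3.141, 0.0, 1.167]
wrist_force: [0.7, 0.3, -1.3]
width: 0.0592
```

```bash
python3 -c "
from h import *
im,K,M=snap('wrist','w7')
go(.5400,.0328,.05,66.9)
print(proj([[.54,.0328,.077],[.54,.0328,.068]],K,M))
cv2.imwrite('pics/w7c.png',cv2.resize(im[200:320,205:345,::-1],None,fx=5,fy=5))"
```

```text
t 8.5 pos [0.5392 0.0329 0.0584] yaw 66.88 F [ 1.14 -0.16 -1.78] Tq [-0.015 -0.099  0.019] w 0.0592 | shift frac [0.0009 0.0031 0.0335] turn z frac -0.0001
[[275.00071899 269.55353387]
 [274.99620543 262.75597201]]
```

View pics/w7c.png

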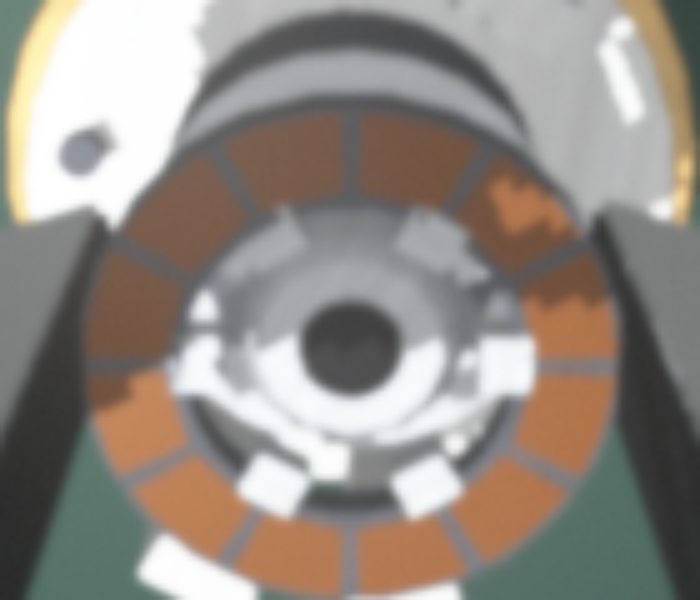

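```bash
python3 -c "
from h import *
d=np.load('pics/w7.npz');K=d['K'];M=np.linalg.inv(d['T'])@d['M']
print(ray((275,269.4),K,M,-(.077-d['T'][2,3])))
for z in(-.0224,-.021,-.024):print(ray((275.3,272.9),K,M,z))
"
```

```text
[[ 0.00023914  0.00075126 -0.01874841]]
[[ 0.00040331  0.00108256 -0.0224    ]]
[[ 0.00040584  0.00178524 -0.021     ]]
[[ 0.00040042  0.00027949 -0.024     ]]
```

Call:
servo_tool:
  targets: "0.3 0 0 0.005 0 0 0; 0.3 0 0 0.01 0 0 0; 0.3 0 0 0.015 0 0 0; 0.3 0 0 0.02 0 0 0; 0.3 0 0 0.024 0 0 0; 0.3 0 0 0.024 0 0 0; 0.3 0 0 0.024 0 0 0"

```text
time: 9.08
tool_pos: [0.5392, 0.0329, 0.0523]
ee_rot: [-3.141, 0.0, 1.167]
wrist_force: [-0.5, 0.6, -0.8]
width: 0.0593
```

```bash
python3 -c "
from h import *
im,K,M=snap('wrist','w8')
go(.5392,.0329,.05,66.9)
print(get_obs()['ee_rot'])
cv2.imwrite('pics/w8c.png',cv2.resize(im[200:320,205:345,::-1],None,fx=5,fy=5))"
```

```text
t 9.13 pos [0.5393 0.0329 0.0524] yaw 66.88 F [ 0.03 -0.53 -0.09] Tq [ 0.012 -0.157  0.044] w 0.0591 | shift frac [-0.     -0.0002  0.0097] turn z frac -0.0001
[-3.14158163e+00  9.68382169e-05  1.16725293e+00]
```

View pics/w8c.png

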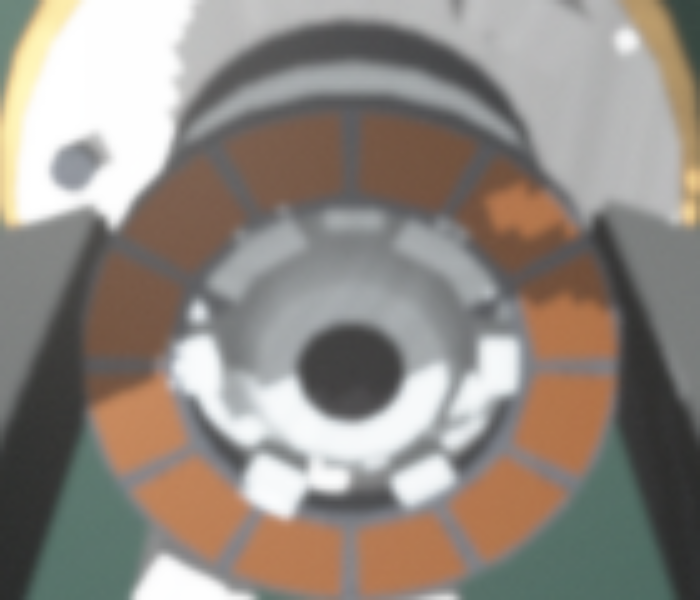

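Call:
servo_tool:
  targets: "0.3 0 0 0.004 0 0 0; 0.3 0 0 0.008 0 0 0; 0.3 0 0 0.012 0 0 0; 0.3 0 0 0.016 0 0 0; 0.3 0 0 0.02 0 0 0; 0.3 0 0 0.02 0 0 0"

```text
time: 9.63
tool_pos: [0.539, 0.0329, 0.0471]
ee_rot: [-3.141, 0.0, 1.167]
wrist_force: [0.1, -0.1, -0.6]
width: 0.059
```

```bash
python3 -c "
from h import *
im,K,M=snap('wrist','w9')
go(.5392,.0329,.0326,66.9)
print(get_obs()['ee_rot'])
cv2.imwrite('pics/w9c.png',cv2.resize(im[200:320,205:345,::-1],None,fx=5,fy=5))"
```

```text
t 9.68 pos [0.5392 0.0329 0.0473] yaw 66.88 F [-0.32 -0.1  -0.54] Tq [ 0.016 -0.155 -0.03 ] w 0.0588 | shift frac [0.0001 0.0002 0.0587] turn z frac -0.0001
[-3.14134133e+00  2.17277571e-04  1.16730124e+00]
```

View pics/w9c.png

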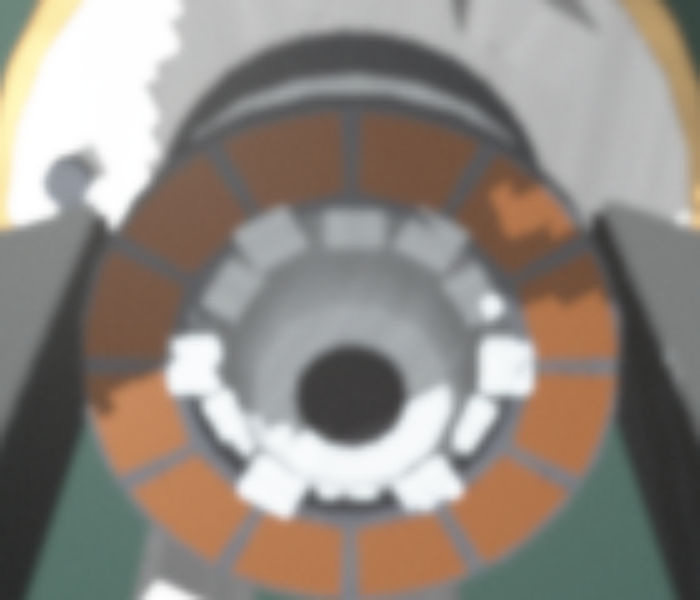

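The teeth and splines interleave evenly and there's no contact force. Continuing down.

Call:
servo_tool:
  targets: "0.3 0 0 0.006 0 0 0; 0.3 0 0 0.012 0 0 0; 0.3 0 0 0.018 0 0 0; 0.3 0 0 0.024 0 0 0; 0.3 0 0 0.03 0 0 0; 0.3 0 0 0.036 0 0 0; 0.3 0 0 0.042 0 0 0; 0.3 0 0 0.046 0 0 0; 0.3 0 0 0.05 0 0 0; 0.3 0 0 0.05 0 0 0"

```text
time: 10.52
tool_pos: [0.5391, 0.0329, 0.0347]
ee_rot: [-3.141, 0.0, 1.167]
wrist_force: [0.2, -0.6, -0.4]
width: 0.0592
```

```bash
python3 -c "
from h import *
go(.5392,.0329,.0326,66.9)"
```

```text
t 10.52 pos [0.5391 0.0329 0.0347] yaw 66.88 F [ 0.23 -0.61 -0.39] Tq [-0.016 -0.146  0.002] w 0.0592 | shift frac [0.0001 0.0003 0.0083] turn z frac -0.0001
```

Now feel for the seat in small steps.

Call:
servo_tool:
  targets: "0.3 0 0 0.002 0 0 0; 0.3 0 0 0.004 0 0 0; 0.3 0 0 0.006 0 0 0; 0.3 0 0 0.006 0 0 0"

```text
time: 10.85
tool_pos: [0.5392, 0.0329, 0.0334]
ee_rot: [-3.142, 0.0, 1.167]
wrist_force: [-0.0, -0.8, -1.4]
width: 0.0589
```

Call:
servo_tool:
  targets: "0.3 0 0 0.001 0 0 0; 0.3 0 0 0.002 0 0 0; 0.3 0 0 0.002 0 0 0"

```text
time: 11.1
tool_pos: [0.5392, 0.0329, 0.0329]
ee_rot: [-3.142, 0.0, 1.167]
wrist_force: [0.0, 0.2, -1.2]
width: 0.0589
```

Call:
servo_tool:
  targets: "0.3 0 0 0.001 0 0 0; 0.3 0 0 0.002 0 0 0; 0.3 0 0 0.002 0 0 0"

```text
time: 11.35
tool_pos: [0.5393, 0.0328, 0.0325]
ee_rot: [3.142, 0.0, 1.167]
wrist_force: [0.6, 0.7, -0.8]
width: 0.0591
```

Call:
servo_tool:
  targets: "0.3 0 0 0.001 0 0 0; 0.3 0 0 0.002 0 0 0; 0.3 0 0 0.002 0 0 0"

```text
time: 11.6
tool_pos: [0.5393, 0.0329, 0.0324]
ee_rot: [3.141, 0.0, 1.167]
wrist_force: [-1.7, -0.2, 2.3]
width: 0.0587
```

Call:
servo_tool:
  targets: "0.3 0 0 0.001 0 0 0; 0.3 0 0 0.002 0 0 0; 0.3 0 0 0.002 0 0 0"

```text
time: 11.85
tool_pos: [0.5393, 0.0329, 0.0324]
ee_rot: [3.141, -0.0, 1.167]
wrist_force: [-2.5, -0.1, 5.3]
width: 0.0591
```

Contact at 5 N, at the expected seat height. Releasing.

Call:
servo_tool:
  targets: "0.5 0 0 -0.003 0 0 0; 0.65 0 0 -0.003 0 0 0; 0.72 0 0 -0.003 0 0 0; 0.8 0 0 -0.003 0 0 0; 0.8 0 0 -0.003 0 0 0; 0.8 0 0 -0.003 0 0 0"

```text
time: 12.35
tool_pos: [0.5392, 0.0329, 0.032]
ee_rot: [-3.141, 0.0, 1.167]
wrist_force: [0.7, 0.5, 0.1]
width: 0.0749
```

```bash
python3 -c "
from h import *
im,K,M=snap('wrist','w10')
go(.5392,.0329,.0326,66.9)
cv2.imwrite('pics/w10c.png',cv2.resize(im[150:350,145:405,::-1],None,fx=3,fy=3))"
```

```text
t 12.4 pos [0.5392 0.0329 0.032 ] yaw 66.88 F [ 0.36 -1.1   0.42] Tq [ 0.024 -0.11   0.031] w 0.0751 | shift frac [ 0.0001 -0.0002 -0.0023] turn z frac -0.0001
```

View pics/w10c.png

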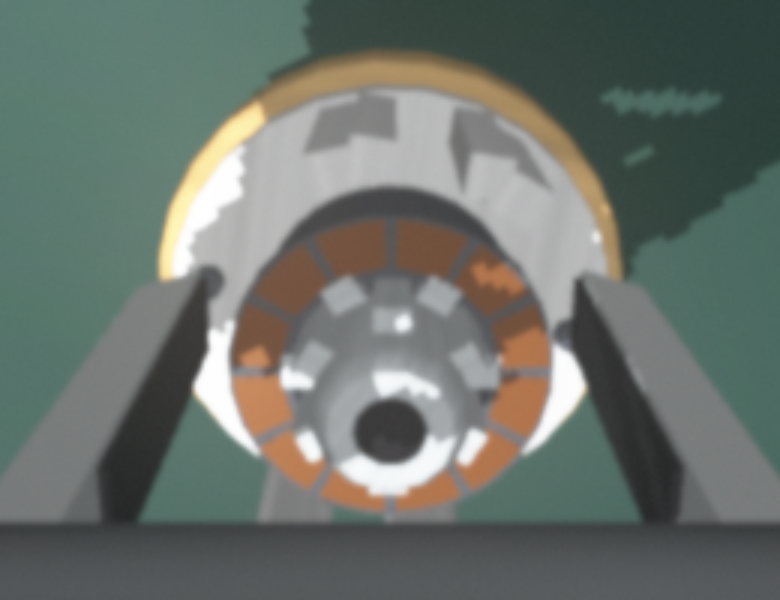

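The disc sits flat around the foot of the hub. I'll lift straight up and look at the slots.

Call:
servo_tool:
  targets: "0.8 0 0 -0.02 0 0 0; 0.8 0 0 -0.06 0 0 0; 0.8 0 0 -0.14 0 0 0; 0.8 0 0 -0.24 0 0 0; 0.9 0 0 -0.36 0 0 0; 1 0 0 -0.48 0 0 0; 1 0 0 -0.57 0 0 0; 1 0 0 -0.61 0 0 0; 1 0 0 -0.62 0 0 0; 1 0 0 -0.62 0 0 0; 1 0 0 -0.62 0 0 0"

```text
time: 13.32
tool_pos: [0.5384, 0.0329, 0.1856]
ee_rot: [-3.139, 0.001, 1.167]
wrist_force: [0.6, 0.4, -0.1]
width: 0.0942
```

```bash
python3 -c "
from h import *
im,K,M=snap('wrist','w11')
go(.4506,.249,.14,64)
p=proj([[.54,.0328,.066]],K,M)[0];print(p);x,y=p.astype(int)
print('origin',x-65,y-50)
cv2.imwrite('pics/w11c.png',cv2.resize(im[y-50:y+50,x-65:x+65,::-1],None,fx=6,fy=6,interpolation=cv2.INTER_CUBIC))"
```

```text
t 13.37 pos [0.5382 0.0329 0.185 ] yaw 66.88 F [-0.12 -0.34 -0.59] Tq [ 0.002 -0.203  0.025] w 0.0938 | shift frac [ 0.6575 -0.6612  0.1815] turn z frac 0.016
[275.32805029 208.14353592]
origin 210 158
```

View pics/w11c.png

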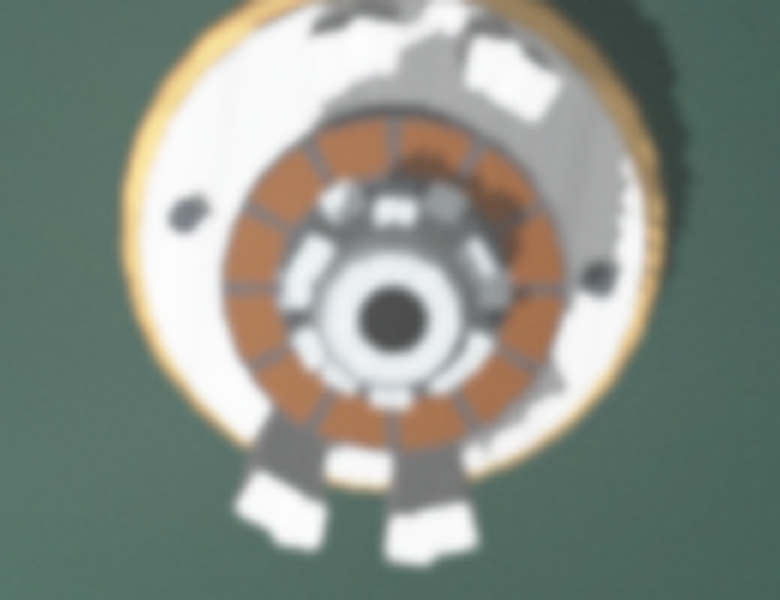

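The +x slot sits between the jaw tops at crop (320,550)–(327,498) and (385,562)–(389,515). Two flange holes show at (188,213) and (600,280). Computing the clutch angle from these.

```bash
python3 -c "
from h import *
im,K,M=load('w11')
s=lambda x,y:(210+(x-2.5)/6,158+(y-2.5)/6)
an=lambda v:np.degrees(np.arctan2(v[1],v[0]))
h=ray([s(188,213),s(600,280)],K,M,.026)[:,:2];print('holes',h,'mid',h.mean(0),'r',np.hypot(*(h[1]-h[0]))/2,'y ang',an(h[1]-h[0]))
c=ray(s(393,320),K,M,.077)[0,:2];print('hub',c)
e=ray([s(327,498),s(320,550),s(389,515),s(385,562)],K,M,.066)[:,:2]
m=(e[:2]+e[2:])/2
for q in (e[0],e[1],e[2],e[3],m[0],m[1]):
  print(q.round(4),np.hypot(*(q-c)).round(4),an(q-c).round(2))
print('slot dir',an(m[1]-m[0]),'edges',an(e[1]-e[0]),an(e[3]-e[2]),'width',np.hypot(*(e[3]-e[1])),np.hypot(*(e[2]-e[0])))
# disc centre from lining at z .055
H,S,V=cv2.split(cv2.cvtColor(im,cv2.COLOR_RGB2HSV))
win=np.zeros_like(H);cv2.circle(win,(276,205),32,1,-1)
b=((S>90)&(H<20)&(V>50)).astype(np.uint8)*win
b=cv2.morphologyEx(b,cv2.MORPH_CLOSE,np.ones((5,5),np.uint8))
cc=max(cv2.findContours(b,cv2.RETR_EXTERNAL,cv2.CHAIN_APPROX_NONE)[0],key=cv2.contourArea)
hu=cv2.convexHull(cc)[:,0]
B=ray(hu,K,M,.055)[:,:2];A=np.c_[2*B,np.ones(len(B))];q=np.linalg.lstsq(A,(B**2).sum(1),rcond=None)[0]
print('disc',q[:2],np.sqrt(q[2]+q[:2]@q[:2]), 'resid', (np.hypot(*(B-q[:2]).T)-np.sqrt(q[2]+q[:2]@q[:2])).std())
"
```

```text
holes [[5.18762667e-01 2.89767327e-04]
 [5.60592271e-01 6.58198455e-02]] mid [0.53967747 0.03305481] r 0.038871284128374366 y ang 57.448819519815785
hub [0.53977486 0.03263576]
[0.567  0.0088] 0.0362 -41.18
[0.5753 0.0039] 0.0457 -39.01
[0.574  0.0173] 0.0375 -24.13
[0.5817 0.0133] 0.0462 -24.8
[0.5705 0.013 ] 0.0365 -32.5
[0.5785 0.0086] 0.0456 -31.87
slot dir -29.328903891462947 edges -30.818418509243834 -27.678191847516814 width 0.01137325587439552 0.0110010315449917
disc [0.53995042 0.03272873] 0.028414573643150795 resid 0.00021594768908119081
```

Call:
servo_tool:
  targets: "1 0.05 -0.05 0 0 0 0; 1 0.13 -0.13 0 0 0 0; 1 0.22 -0.22 0.02 0 0 0.004; 1 0.32 -0.32 0.06 0 0 0.008; 1 0.42 -0.42 0.1 0 0 0.012; 1 0.51 -0.51 0.14 0 0 0.016; 1 0.59 -0.59 0.17 0 0 0.016; 1 0.64 -0.645 0.18 0 0 0.016; 1 0.658 -0.66 0.18 0 0 0.016; 1 0.658 -0.66 0.18 0 0 0.016; 1 0.658 -0.66 0.18 0 0 0.016"

```text
time: 14.28
tool_pos: [0.4522, 0.2483, 0.1415]
ee_rot: [-3.141, 0.002, 1.117]
wrist_force: [0.9, -0.5, 0.0]
width: 0.0942
```

```bash
python3 -c "
from h import *
im,K,M=snap('wrist','w12')
go(.4506,.249,.14,64)
"
```

```text
t 14.33 pos [0.4526 0.248  0.1419] yaw 63.95 F [-0.15 -0.16 -0.68] Tq [ 0.005 -0.172 -0.022] w 0.0937 | shift frac [ 0.0001 -0.0088  0.0077] turn z frac -0.0003
```

View pics/w12.png

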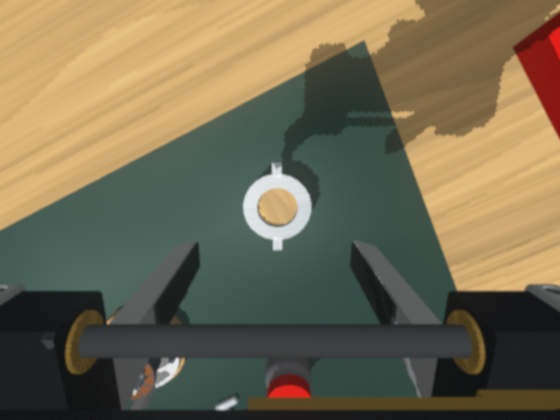

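The separator is at (277,207), with tabs at (277,168) and (278,244), nearly along tool y.

```bash
python3 -c "
from h import *
im,K,M=load('w12')
H,S,V=cv2.split(cv2.cvtColor(im,cv2.COLOR_RGB2HSV))
win=np.zeros_like(H);cv2.circle(win,(277,207),48,1,-1)
m=((S<40)&(V>150)).astype(np.uint8)*win
n,l,st,ce=cv2.connectedComponentsWithStats(m);i=1+st[1:,4].argmax();m=(l==i).astype(np.uint8)
ys,xs=np.nonzero(m);P=ray(np.c_[xs,ys],K,M,.027)[:,:2]
cc=max(cv2.findContours(m,cv2.RETR_EXTERNAL,cv2.CHAIN_APPROX_NONE)[0],key=cv2.contourArea)[:,0]
B=ray(cc,K,M,.027)[:,:2];c=B.mean(0)
for _ in range(5):
  b=B[np.hypot(*(B-c).T)<.0345];A=np.c_[2*b,np.ones(len(b))];q=np.linalg.lstsq(A,(b**2).sum(1),rcond=None)[0];c=q[:2]
print('centre',c,'r',np.sqrt(q[2]+c@c))
d=P-c;r=np.hypot(*d.T);t=d[r>.036];a=np.degrees(np.arctan2(t[:,1],t[:,0]))
p=t[a<90].mean(0) if 1 else 0
A1=t[t[:,0]>0].mean(0);A2=t[t[:,0]<0].mean(0);print(A1,A2,'axis',np.degrees(np.arctan2(*(A1-A2)[::-1])),r.max())
print('A1 ang',np.degrees(np.arctan2(*A1[::-1])),'A2',np.degrees(np.arctan2(*-A2[::-1])))
"
```

```text
centre [0.45273814 0.24990898] r 0.033071266772589356
[ 0.03635402 -0.01675133] [-0.03540183  0.01633565] axis -24.75466257349643 0.0445121682415056
A1 ang -24.739466688427353 A2 -24.770263309543644
```

Call:
servo_tool:
  targets: "1 0.004 -0.002 0.04 0 0 -0.007; 1 0.007 -0.003 0.12 0 0 -0.007; 1 0.007 -0.003 0.22 0 0 -0.007; 1 0.007 -0.003 0.33 0 0 -0.007; 1 0.007 -0.003 0.42 0 0 -0.007; 1 0.007 -0.003 0.49 0 0 -0.007; 1 0.007 -0.003 0.53 0 0 -0.007; 1 0.007 -0.003 0.54 0 0 -0.007; 1 0.007 -0.003 0.54 0 0 -0.007; 1 0.007 -0.003 0.54 0 0 -0.007"

```text
time: 15.17
tool_pos: [0.4532, 0.2509, 0.0082]
ee_rot: [3.14, -0.001, 1.139]
wrist_force: [-0.1, 0.8, 0.2]
width: 0.0939
```

```bash
python3 -c "
from h import *
im,K,M=snap('wrist','w13')
go(.4527,.2499,.0055,65.25)
"
```

```text
t 15.22 pos [0.4535 0.2511 0.0087] yaw 65.24 F [-1.13 -0.83  0.3 ] Tq [-0.037 -0.186  0.022] w 0.0938 | shift frac [-0.0057 -0.0009  0.0127] turn z frac -0.0
```

View pics/w13.png

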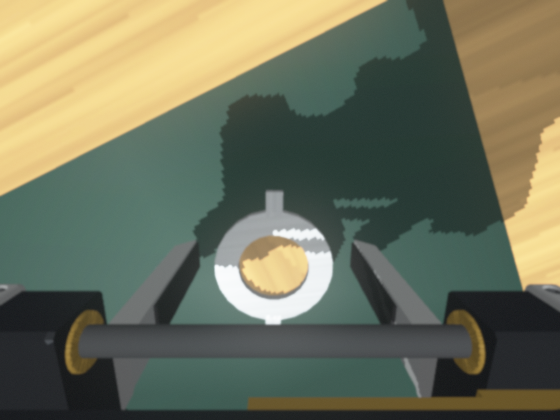

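Call:
servo_tool:
  targets: "1 -0.005 -0.001 0.008 0 0 0; 1 -0.005 -0.001 0.013 0 0 0; 0.9 -0.005 -0.001 0.013 0 0 0; 0.8 -0.005 -0.001 0.013 0 0 0; 0.7 -0.005 -0.001 0.013 0 0 0; 0.6 -0.005 -0.001 0.013 0 0 0; 0.5 -0.005 -0.001 0.013 0 0 0; 0.4 -0.005 -0.001 0.013 0 0 0; 0.4 -0.005 -0.001 0.013 0 0 0"

```text
time: 15.97
tool_pos: [0.4515, 0.2499, 0.004]
ee_rot: [3.142, -0.0, 1.139]
wrist_force: [-0.0, -0.3, -0.2]
width: 0.065
```

Call:
servo_tool:
  targets: "0.4 0 0 -0.01 0 0 0; 0.4 0 0 -0.04 0 0 0; 0.4 0 0 -0.1 0 0 0; 0.4 0 0 -0.18 0 0 0; 0.4 0 0 -0.26 0 0 0; 0.4 0 0 -0.33 0 0 0; 0.4 0 0 -0.37 0 0 0; 0.4 0 0 -0.37 0 0 0; 0.4 0 0 -0.37 0 0 0"

```text
time: 16.72
tool_pos: [0.4516, 0.2499, 0.0968]
ee_rot: [3.141, -0.001, 1.139]
wrist_force: [-0.2, 0.6, -1.0]
width: 0.0655
```

```bash
python3 -c "
from h import *
im,K,M=snap('wrist','w14')
go(.5398,.0328,.10,57.6)
"
```

```text
t 16.77 pos [0.451  0.2496 0.0957] yaw 65.26 F [-0.5   0.28 -1.24] Tq [-0.015 -0.207 -0.033] w 0.0649 | shift frac [-0.6388  0.6857 -0.0172] turn z frac 0.0425
```

View pics/w14.png

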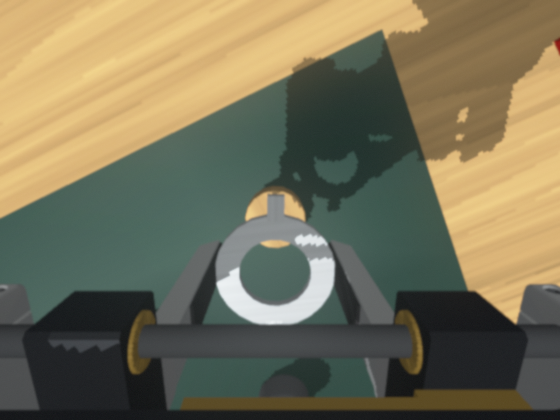

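```bash
cat > sep.py <<'E'
from h import *
def heldsep(name,top=-.023):
    d=np.load(f'pics/{name}.npz');im,K=d['image'],d['K'];M=np.linalg.inv(d['T'])@d['M']
    H,S,V=cv2.split(cv2.cvtColor(im,cv2.COLOR_RGB2HSV))
    m=((S<45)&(V>100)).astype(np.uint8); m[:, :215]=0;m[:,337:]=0;m[322:]=0;m[:190]=0
    m=cv2.morphologyEx(m,cv2.MORPH_OPEN,np.ones((3,3),np.uint8))
    cn,hi=cv2.findContours(m,cv2.RETR_CCOMP,cv2.CHAIN_APPROX_NONE)
    hole=max((c for c,h in zip(cn,hi[0]) if h[3]>=0),key=cv2.contourArea)[:,0]
    B=ray(hole,K,M,top)[:,:2]; B5=ray(hole,K,M,top+.005)[:,:2]
    A=np.c_[2*B,np.ones(len(B))];q=np.linalg.lstsq(A,(B**2).sum(1),rcond=None)[0];c=q[:2]
    print('bore centre tool',c,'r',np.sqrt(q[2]+c@c),'x range mid',(B[:,0].min()+B[:,0].max())/2)
    ys,xs=np.nonzero(m);P=ray(np.c_[xs,ys],K,M,top)[:,:2];t=P[(P[:,1]-c[1]<-.036)&(np.abs(P[:,0])<.01)]
    t=t.mean(0);print('tab mid',t,'angle off',np.degrees(np.arctan2(t[0]-c[0],-(t[1]-c[1]))))
    return c
if __name__=='__main__': heldsep('w14')
E
python3 sep.py
```

```text
bore centre tool [-4.55264314e-05 -2.34902088e-04] r 0.018806735735573756 x range mid -5.669322279391008e-05
tab mid [ 0.00046474 -0.03986763] angle off 0.7376361073028135
```

Call:
servo_tool:
  targets: "0.4 -0.02 0.02 -0.01 0 0 0.003; 0.4 -0.07 0.075 -0.03 0 0 0.008; 0.4 -0.14 0.15 -0.03 0 0 0.014; 0.4 -0.22 0.235 -0.03 0 0 0.02; 0.4 -0.3 0.32 -0.03 0 0 0.025; 0.4 -0.38 0.405 -0.03 0 0 0.03; 0.4 -0.46 0.49 -0.03 0 0 0.035; 0.4 -0.53 0.565 -0.03 0 0 0.04; 0.4 -0.59 0.63 -0.03 0 0 0.0415; 0.4 -0.625 0.668 -0.02 0 0 0.0415; 0.4 -0.639 0.682 -0.02 0 0 0.0415; 0.4 -0.639 0.682 -0.02 0 0 0.0415"

```text
time: 17.77
tool_pos: [0.539, 0.0326, 0.1003]
ee_rot: [-3.14, 0.001, 1.007]
wrist_force: [-0.3, -0.5, -0.8]
width: 0.0652
```

Call:
servo_tool:
  targets: "0.4 0 0 0 0 0 0; 0.4 0 0 0 0 0 0"

```text
time: 17.93
tool_pos: [0.5389, 0.0345, 0.1012]
ee_rot: [-3.141, -0.0, 1.01]
wrist_force: [0.4, -0.9, -0.5]
width: 0.0654
```

```bash
python3 -c "
from h import *
im,K,M=snap('wrist','w15')
go(.5390,.0333,.065,57.8)
print(proj([[.5398,.0328,.077]],K,M))
cv2.imwrite('pics/w15c.png',cv2.resize(im[150:350,145:405,::-1],None,fx=3,fy=3))
"
```

```text
t 17.98 pos [0.539  0.0346 0.1014] yaw 57.88 F [-0.19 -0.53 -1.01] Tq [-0.008 -0.114  0.043] w 0.0647 | shift frac [-0.0044  0.0027  0.1456] turn z frac 0.0005
[[273.34075454 243.04541977]]
```

View pics/w15c.png

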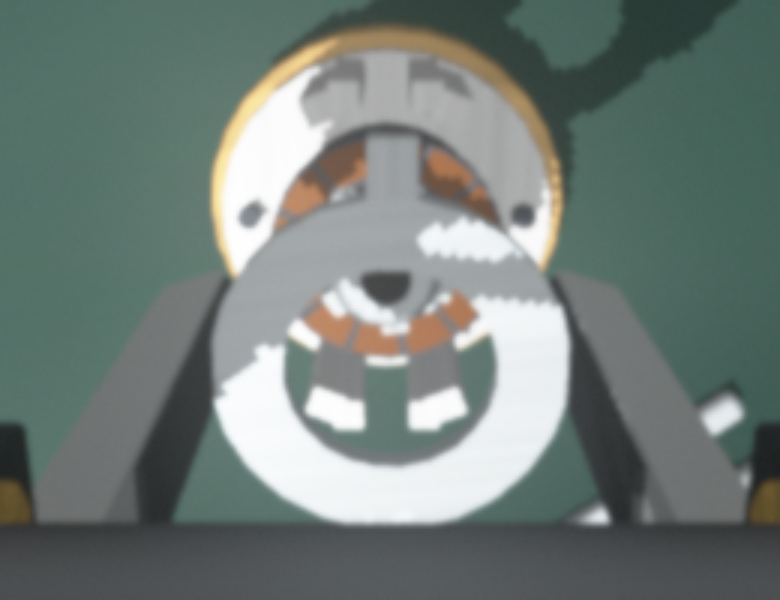

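Call:
servo_tool:
  targets: "0.4 -0.002 0.001 0.01 0 0 -0.002; 0.4 -0.004 0.003 0.03 0 0 -0.002; 0.4 -0.0044 0.003 0.06 0 0 -0.002; 0.4 -0.0044 0.003 0.09 0 0 -0.002; 0.4 -0.0044 0.003 0.11 0 0 -0.002; 0.4 -0.0044 0.003 0.12 0 0 -0.002; 0.4 -0.0044 0.003 0.12 0 0 -0.002; 0.4 -0.0044 0.003 0.12 0 0 -0.002"

```text
time: 18.65
tool_pos: [0.5394, 0.032, 0.0712]
ee_rot: [-3.141, 0.0, 1.015]
wrist_force: [-0.2, -0.7, -0.4]
width: 0.065
```

```bash
python3 -c "
from h import *
im,K,M=snap('wrist','w16')
go(.5390,.0333,.054,58.2)
print(proj([[.5398,.0328,.077]],K,M))
cv2.imwrite('pics/w16c.png',cv2.resize(im[150:350,145:405,::-1],None,fx=3,fy=3))
"
```

```text
t 18.7 pos [0.5397 0.032  0.0716] yaw 58.14 F [-0.68 -0.79 -0.68] Tq [ 0.008 -0.184  0.022] w 0.0651 | shift frac [ 0.003  -0.005   0.0703] turn z frac -0.0003
[[276.1014968  258.57303523]]
```

View pics/w16c.png

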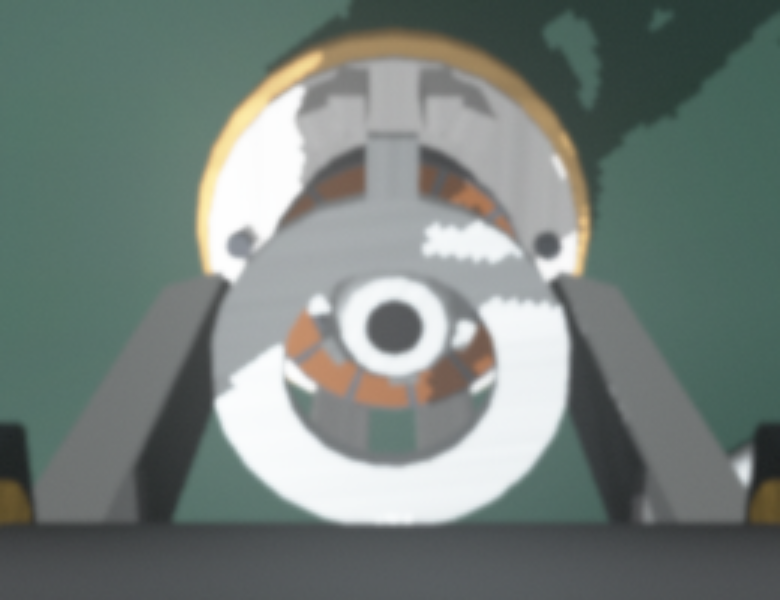

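Call:
servo_tool:
  targets: "0.4 0.003 -0.004 0.005 0 0 0; 0.4 0.003 -0.004 0.02 0 0 0; 0.4 0.003 -0.004 0.035 0 0 0; 0.4 0.003 -0.004 0.05 0 0 0; 0.4 0.003 -0.004 0.06 0 0 0; 0.4 0.003 -0.004 0.065 0 0 0; 0.4 0.003 -0.004 0.065 0 0 0; 0.4 0.003 -0.004 0.065 0 0 0"

```text
time: 19.37
tool_pos: [0.539, 0.0332, 0.0551]
ee_rot: [-3.142, 0.0, 1.015]
wrist_force: [0.1, 0.1, -0.6]
width: 0.0652
```

```bash
python3 -c "
from h import *
im,K,M=snap('wrist','w17')
go(.5390,.0333,.037,58.2)
print(proj([[.5398,.0328,.077]],K,M))
cv2.imwrite('pics/w17c.png',cv2.resize(im[150:350,145:405,::-1],None,fx=3,fy=3))
"
```

```text
t 19.42 pos [0.5391 0.0332 0.0553] yaw 58.15 F [ 1.26  0.18 -0.57] Tq [-0.018 -0.171  0.017] w 0.0652 | shift frac [ 0.0001 -0.0007  0.0732] turn z frac -0.0003
[[274.80971919 272.10143381]]
```

View pics/w17c.png

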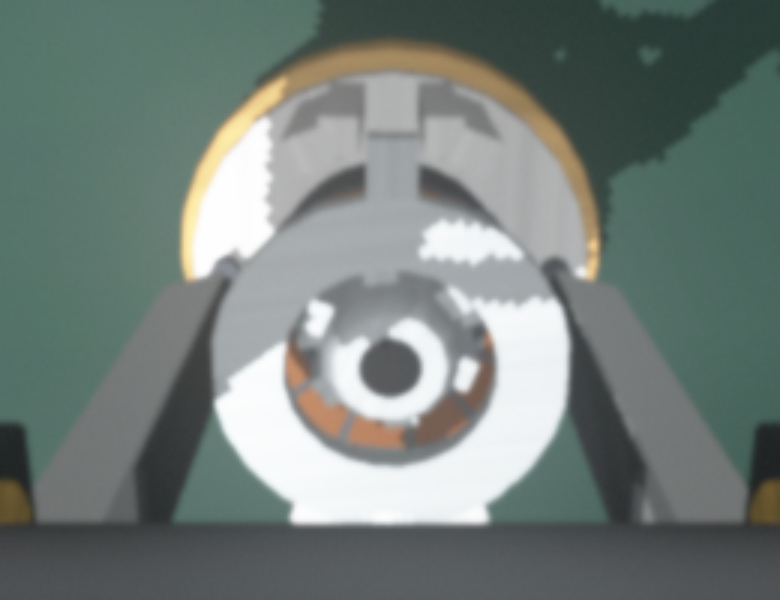

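Hub, ring, tab and slot all line up at crop x ≈ 390–392. Going down gently.

Call:
servo_tool:
  targets: "0.4 0 0 0.006 0 0 0; 0.4 0 0 0.012 0 0 0; 0.4 0 0 0.018 0 0 0; 0.4 0 0 0.024 0 0 0; 0.4 0 0 0.028 0 0 0; 0.4 0 0 0.032 0 0 0; 0.4 0 0 0.036 0 0 0; 0.4 0 0 0.036 0 0 0"

```text
time: 20.08
tool_pos: [0.5389, 0.0332, 0.0459]
ee_rot: [-3.141, 0.0, 1.015]
wrist_force: [0.0, 1.1, -0.7]
width: 0.0654
```

```bash
python3 -c "
from h import *
im,K,M=snap('wrist','w18')
go(.5390,.0333,.037,58.2)
cv2.imwrite('pics/w18c.png',cv2.resize(im[150:350,145:405,::-1],None,fx=3,fy=3))
"
```

```text
t 20.13 pos [0.5389 0.0332 0.0461] yaw 58.15 F [-1.08  0.14 -1.25] Tq [-0.03  -0.13  -0.048] w 0.0649 | shift frac [0.0004 0.     0.0362] turn z frac -0.0003
```

View pics/w18c.png

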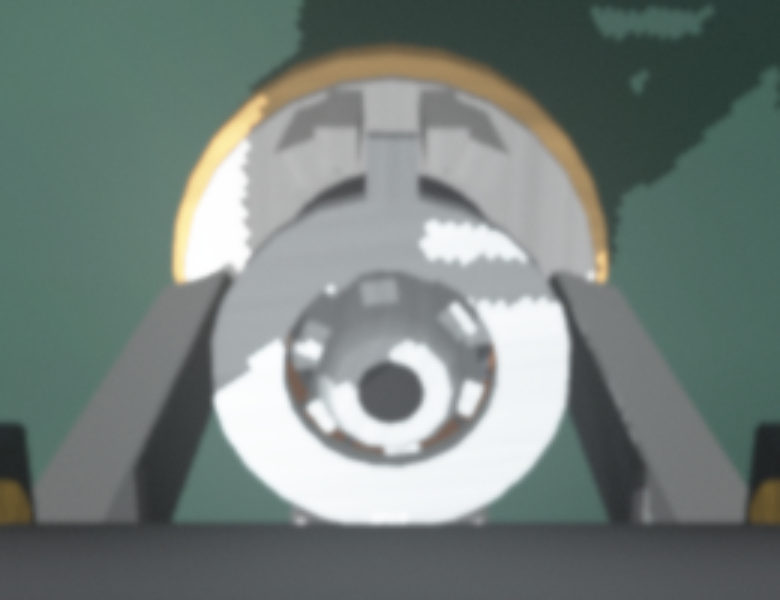

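No contact, and the tab is entering its slot. Continuing.

Call:
servo_tool:
  targets: "0.4 0 0 0.004 0 0 0; 0.4 0 0 0.008 0 0 0; 0.4 0 0 0.012 0 0 0; 0.4 0 0 0.016 0 0 0; 0.4 0 0 0.02 0 0 0; 0.4 0 0 0.024 0 0 0; 0.4 0 0 0.028 0 0 0; 0.4 0 0 0.028 0 0 0"

```text
time: 20.8
tool_pos: [0.5388, 0.0332, 0.0389]
ee_rot: [-3.141, 0.0, 1.015]
wrist_force: [-0.4, 0.0, 0.1]
width: 0.065
```

Call:
servo_tool:
  targets: "0.4 0 0 0.002 0 0 0; 0.4 0 0 0.004 0 0 0; 0.4 0 0 0.004 0 0 0"

```text
time: 21.05
tool_pos: [0.539, 0.0332, 0.0381]
ee_rot: [-3.142, 0.0, 1.015]
wrist_force: [-0.3, 0.3, -1.2]
width: 0.0656
```

Call:
servo_tool:
  targets: "0.4 0 0 0.001 0 0 0; 0.4 0 0 0.002 0 0 0; 0.4 0 0 0.002 0 0 0"

```text
time: 21.3
tool_pos: [0.539, 0.0332, 0.0377]
ee_rot: [3.142, 0.0, 1.015]
wrist_force: [0.2, -0.2, -0.7]
width: 0.0654
```

Call:
servo_tool:
  targets: "0.4 0 0 0.001 0 0 0; 0.4 0 0 0.002 0 0 0; 0.4 0 0 0.002 0 0 0"

```text
time: 21.55
tool_pos: [0.539, 0.0332, 0.0372]
ee_rot: [-3.142, 0.0, 1.015]
wrist_force: [0.2, 0.1, -0.3]
width: 0.0649
```

Call:
servo_tool:
  targets: "0.4 0 0 0.001 0 0 0; 0.4 0 0 0.002 0 0 0; 0.4 0 0 0.002 0 0 0"

```text
time: 21.8
tool_pos: [0.5391, 0.0332, 0.0371]
ee_rot: [3.141, -0.0, 1.015]
wrist_force: [-0.8, -0.5, 0.8]
width: 0.0652
```

Call:
servo_tool:
  targets: "0.4 0 0 0.001 0 0 0; 0.4 0 0 0.002 0 0 0; 0.4 0 0 0.002 0 0 0"

```text
time: 22.05
tool_pos: [0.5391, 0.0332, 0.037]
ee_rot: [3.141, -0.0, 1.015]
wrist_force: [-3.1, 0.1, 6.1]
width: 0.065
```

Contact at 6 N, exactly at the expected height. Releasing.

Call:
servo_tool:
  targets: "0.6 0 0 -0.003 0 0 0; 0.72 0 0 -0.003 0 0 0; 0.8 0 0 -0.003 0 0 0; 0.85 0 0 -0.003 0 0 0; 0.85 0 0 -0.003 0 0 0; 0.85 0 0 -0.003 0 0 0"

```text
time: 22.55
tool_pos: [0.539, 0.0332, 0.0367]
ee_rot: [-3.141, 0.0, 1.015]
wrist_force: [-0.3, -0.0, -1.4]
width: 0.0799
```

Call:
servo_tool:
  targets: "0.85 0 0 -0.02 0 0 0; 0.85 0 0 -0.06 0 0 0; 0.85 0 0 -0.14 0 0 0; 0.85 0 0 -0.24 0 0 0; 0.9 0 0 -0.36 0 0 0; 1 0 0 -0.48 0 0 0; 1 0 0 -0.57 0 0 0; 1 0 0 -0.6 0 0 0; 1 0 0 -0.61 0 0 0; 1 0 0 -0.61 0 0 0; 1 0 0 -0.61 0 0 0"

```text
time: 23.47
tool_pos: [0.5382, 0.0333, 0.1877]
ee_rot: [-3.139, 0.002, 1.015]
wrist_force: [-0.2, 0.5, -0.5]
width: 0.0941
```

```bash
python3 -c "
from h import *
im,K,M=snap('wrist','w19')
go(.5390,.0333,.037,58.2)
p=proj([[.54,.0328,.066]],K,M)[0];x,y=p.astype(int);print('origin',x-65,y-50)
cv2.imwrite('pics/w19c.png',cv2.resize(im[y-50:y+50,x-65:x+65,::-1],None,fx=6,fy=6,interpolation=cv2.INTER_CUBIC))
im,K,M=snap('scene','s1')
p=proj([[.54,.0328,.05]],K,M)[0];x,y=p.astype(int)
cv2.imwrite('pics/s1c.png',cv2.resize(im[y-50:y+50,x-65:x+65,::-1],None,fx=6,fy=6,interpolation=cv2.INTER_CUBIC))
"
```

```text
t 23.52 pos [0.538  0.0333 0.1873] yaw 58.15 F [ 0.92  0.13 -0.59] Tq [ 0.025 -0.17   0.06 ] w 0.0939 | shift frac [0.0033 0.0053 0.6011] turn z frac -0.0003
origin 210 157
```

View pics/w19c.png

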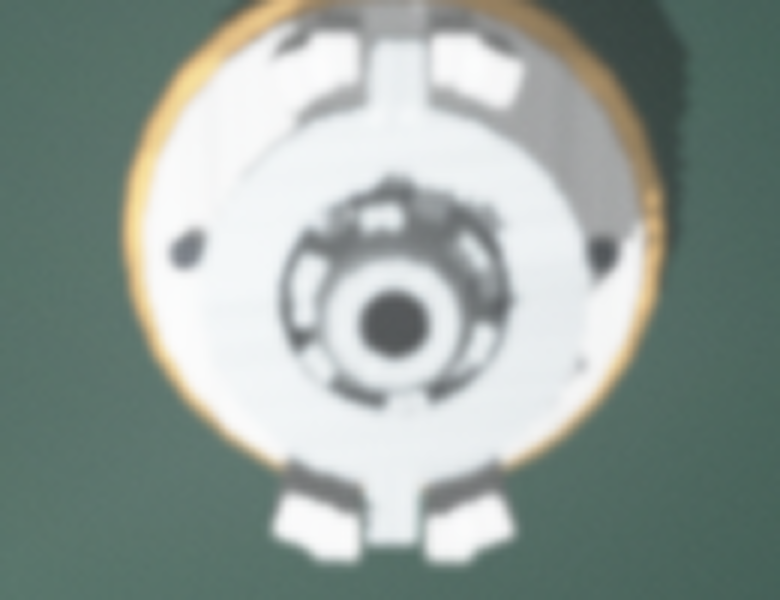

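View pics/s1c.png

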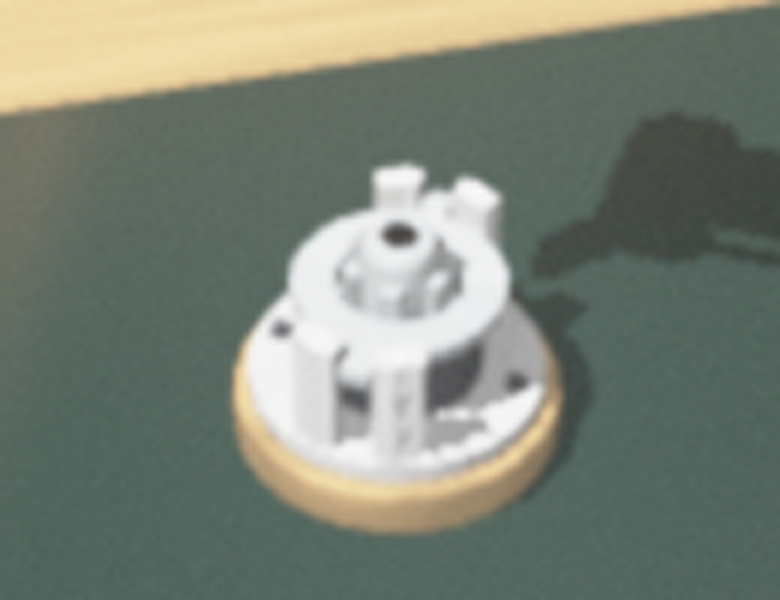

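Both tabs lie in their slots, at crop (395,75) and (393,515), and the plate looks level just below the jaw tops. The gripper is clear, so I'm handing in.

```bash
python3 -c "
from bench import robot
print(robot.close_job())"
```

```text
the job is handed in; nothing more can be done
None
```

The clutch disc is on the splined hub, down flat on its seat. The separator plate lies flat on top of it, with both tabs in the driver's slots. I handed the job in at about 24 s, with the gripper open and well clear.

- **Disc:** I lined up its teeth with the hub's gaps from the wrist camera. It slid down without resistance and met the seat at about 5 N, within about 0.2 mm of the expected height.
- **Separator:** I lined it up with the clutch's x axis, measured at -32.4°. It went in without resistance and touched the disc at about 6 N, at the expected height.
- **Last checks:** The final wrist picture shows both tabs in their slots and the hub central in the bore. The scene picture shows the plate level, just below the jaw tops.
- **Discrepancies:** Two readings of the plate's tab angle differed by about 0.7°, well inside the slots' play.
- **Bystanders:** I never moved the gripper near the jar, spindle or spanner. I did not re-measure where they stand at the end.

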